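Set the strain viewer's analyser ring and lock it

TASK

A glass dish lies on the round strain viewer, ready to be checked. With the fingertips, gently push the viewer's lever around its arc, without gripping it, until the ring's black pointer points straight at the red preset pin; then push the green paddle all the way in towards the viewer to lock the ring, with the pointer still on the red pin. Leave the dish and everything else on the bench where it is.

Things in the scene. Friction and masses are not known exactly. Their poses are not given: they have to be found in the camera images.
- viewer: round grey flat instrument with a white scale on top, 176 mm across and 35 mm high, fixed to the bench; origin at the centre of its underside, on the ring's vertical axis, z up. It carries the ring, lever, pins and paddle. Angles below are about this axis in the viewer's frame, from its x axis, counterclockwise seen from above
- ring (a joint): turn of the dark knurled ring (116 mm across, top 48 mm above the bench) with its lever and pointer, rad, positive counterclockwise seen from above, stops at -1.0 and 1.0. Friction holds it wherever it is left (about 1.5 N at the lever post moves it); no spring
- lever_post (a point): centre of the upright black post at the end of the lever, 14 mm in diameter, from 40 to 95 mm above the bench, this point 70 mm above it, 110 mm from the ring's axis; at angle 60 deg when ring = 0. A flat steel arm (12 mm wide, 40 to 48 mm above the bench) joins it to the ring. Pushing on lever or ring with more than 15 N, or pinching them, fails
- pointer_tip (a point): tip of the black conical pointer on the ring, 72 mm from the axis, 41.5 mm above the bench; at angle 160 deg when ring = 0 (100 deg counterclockwise of the lever)
- pointer_aim (a point): point in the air 8 mm beyond the pointer's tip on its line, 80 mm from the axis, where a pin's axis is when the pointer points straight at it
- red_pin: red round preset pin, 8 mm in diameter, standing fixed on the scale 80 mm from the axis, from 34 to 48 mm above the bench; origin at its foot. The one to point at. The red, blue and yellow pins stand in any order where the pointer would be at ring = -0.55, 0.40 and 0.70; the ring starts between -0.20 and 0.05
- blue_pin: blue preset pin, same shape; not wanted now
- yellow_pin: yellow preset pin, same shape; not wanted now
- lock (a joint): travel of the green locking paddle in m: 0 = out (start), 0.015 = fully in against its stop; moves straight towards the ring's axis with about 2 N of friction and stays where it is left. It does not jam the ring: a knock to the lever still turns it
- lock_face (a point): centre of the outer face of the green upright paddle (30 mm wide, 8 mm thick, from 8 to 62 mm above the bench), this point 40 mm above the bench, 129 mm from the axis while out, at angle 250 deg
- glass_dish: shallow clear glass dish, 61 mm across, 13 mm high, the sample lying loose on the viewer's window (window top 42 mm above the bench); it stays there
- vial_dark_cap: pale glass vial with dark cap, 22 mm across, 58 mm tall, standing left of the viewer; bystander
- drop_bottle: brown dropper bottle, 38 mm across, 82 mm tall, left of the viewer; bystander
- cork: cork stopper, 25 mm across, 38 mm tall, standing; bystander
- mug: white dotted mug, 78 x 114 x 93 mm, at the left; bystander
- spare_foot: small steel press foot, 45 x 45 x 40 mm, at the far right; bystander
- test_block_1: steel block 32 x 40 x 20 mm, far right; bystander
- test_block_2: steel block 24 x 30 x 15 mm, far right; bystander
- spare_pans: stack of shallow metal pans, 69 mm across, 14 mm high, far right; bystander

How it is judged:
By the outcome, as a careful person would: the job done as asked, in the order asked, and still so for the second after the job is handed in, with the robot touching nothing.
It also fails if it takes over 50 s, if anything falls off the work surface, if the arm or the gripper's body presses on something with over 40 N, if the wrist force passes 120 N, or if a joint passes its speed limit or range.

ROBOT

A 7-joint arm with a two-finger parallel gripper is mounted at the origin on a cart in front of the work surface, level with it; the furniture and walls round the work are solid. World frame = base frame: x ahead of the robot, y to its left, z up, the work surface at z = 0. Lengths are in m, angles in rad, forces in N, time in s.
With the tool pointing down it reaches from about 0.425 to 0.925 m from the base axis. Payload 6.8 kg.
Tool frame: the origin (TCP) lies between the finger pads; the fingertips stand r.tip_extent ahead of it and the grasp point (between the pads) lies 5 mm behind it (r.tip_extent is the distance from the TCP to the fingertips, in m); y points along the fingers, x is the direction in which the jaws open and shut, and the axes are right-handed (so a half turn about y gives the same grasp; the last joint's range is limited). The gripper opens to 85 mm and grips with 20 to 120 N. Pads are 22 mm wide; open, the fingers measure 114 mm over their backs; the gripper's body (76 mm by 85 mm) begins 54 mm behind the grasp point. The pads swing forward as they close: fully open they stand 13 mm farther back than shut.
Start: joints at [-1.218, 0.477, 0.022, 1.555, -0.011, 1.109, -0.083], TCP at [0.3, 0.605, 0.22] pointing down, gripper open.
Joint ranges: [-2.96, 2.96], [-0.34, 2.1], [-1.41, 1.46], [0.24, 2.44], [-1.37, 4.51], [0.17, 1.92], [-2.96, 2.96]. Speed limits (rad/s): [2.39, 2.39, 3.14, 3.14, 3.14, 3.14, 3.14].

INTERFACE

Orientations are given as a rotation vector (axis times angle).
In Python, from bench import r gives the robot as it stands.
- The arm moves only by the tool send_rows, never from a script. Its argument "plan" is a list of rows, each a list of 5 numbers: the shift along the tool's x, y, z in cm, then the turn about the tool's y in degrees, then the opening, from 0 (shut) to 1 (fully open). In form: [[dx, dy, dz, spin, grip], ...]. A call has 1 to 12 rows; each row shifts and turns the commanded pose from where the row before left it, along the tool's axes as they then stand; what a row does not reach is not made up. A row lasts 1/8 s, in which the tool goes at most 62.5 mm and 10.7 degrees, less where a joint would pass 70% of its speed; a pose out of reach is approached as far as the arm can. A call is refused whole if a number of a shift passes 6.25 or a number of a turn 10.7, either way. A call with a gripper value outside its range is refused whole. The fingers move at their own pace and stop on an object; "force" is the grip in N (left out, the last holds). Time passes only in rows, so rows that do not move let the fingers close. It gives the time, the measured TCP pose, the force and the opening at its end, in the units of the state.
- r.get_obs(): the state, without advancing time (a new reading comes with each control period).
- r.grab_frame(name): name is "side" or "top"; returns a dict with "image" (420x560x3 uint8, red, green, blue), "camera_matrix" (3x3 intrinsics, pixels), "cam_to_world" (4x4, takes a point from camera to world coordinates). Camera axes: x right, y down, z forward; pixel columns grow to the right and rows downward; lengths in m; the calibration is good to about 2 mm. A picture is of the moment at which its call begins. There is no depth.
- r.hand_in(): hands the job in, once; it reports no verdict.
Trained networks look in the newest picture that a camera, given by its name, has taken for a name from the list of things; names that differ only in an ending like _2 or _b are one class to them, and where a whole thing is asked for, a point or a joint stands for the part that bears it (a point fixed in the world has none). Each returns a list of dicts, best first, with "p" (0 to 1); they miss things now and then, are a little off and sometimes report something else, mostly with a low value. They report only what shows in the picture. A call takes as long as a camera call.
- r.recognise(camera, target): "rect" ([left, top, right, bottom] in pixels, round what is visible of it).
The state is a dict: "clock": time; "joints": joint angles; "qvel": joint speeds; "tau": joint torques, N m; "tcp_pos": TCP position; "orientation": TCP orientation; "contact_force": force on the tool from outside, world axes, zero at the start; "moment": the same for the moment, N m; "grip_width": finger opening in m.
Only numpy, scipy, OpenCV 4.12 (cv2) and the standard library are available. Lean on these libraries where they do the work, as an engineer would, in place of code of your own. Each camera call takes 0.05 s, during which the arm holds its last target.

## Working session

There is one attempt and no reset: what is moved stays moved. The work goes in short steps, Python scripts to look and compute and a tool call to move; the robot and the scene stay as the last step left them, time stands still between calls to the robot, and variables do not carry over. Pictures are saved under pics/ and viewed, and the job is handed in when it is done.

Besides the shell and the picture viewer there is one more tool, called after "Call:" by a JSON object that holds its "name" and its "arguments", one argument or row to a line. send_rows: Moves the arm, as the interface text tells. Its arguments: {"type":"object","properties":{"plan":{"type":"array","items":{"type":"array","items":{"type":"number"}}},"force":{"type":"number"}},"required":["plan"]}

```bash
mkdir -p pics; ls; python3 - <<'E'
from bench import r
import cv2
o=r.get_obs(); print(o, r.tip_extent)
for n in("side","top"):
    f=r.grab_frame(n); cv2.imwrite(f"pics/{n}0.png",f["image"][:,:,::-1]); print(n,f["camera_matrix"].tolist(),f["cam_to_world"].round(4).tolist())
    for t in["viewer","lever_post","pointer_tip","red_pin","blue_pin","yellow_pin","lock_face","glass_dish","vial_dark_cap","drop_bottle","cork","mug"]:
        print(t,[(x["p"],x["rect"]) for x in r.recognise(n,t)][:2])
E
```

```text
pics
{'clock': 0.0, 'joints': array([-1.21810911,  0.47780158,  0.02235246,  1.55643332, -0.01149965,
        1.10928061, -0.08309773]), 'qvel': array([ 0.00082922, -0.00040611,  0.0001234 , -0.00089885,  0.00030087,
        0.00096757, -0.0002757 ]), 'tau': array([ 1.06604439e-03, -5.96443355e+01,  1.60802018e+00, -2.81212538e+01,
        1.23307348e-02,  9.13412921e-03,  2.48006552e-05]), 'tcp_pos': array([0.29989604, 0.60405364, 0.21853264]), 'orientation': array([-1.39371401, -0.86240724,  0.86477884]), 'contact_force': array([0.5095804 , 1.0476038 , 0.37390421]), 'moment': array([ 0.04827902, -0.02064842,  0.04155773]), 'grip_width': 0.08519820077340691} 0.014
side [[431.39931915464257, 0.0, 277.07731508386104], [0.0, 431.39931915464257, 205.61918767077094], [0.0, 0.0, 1.0]] [[0.9075, -0.2348, 0.3482, 0.1025], [-0.4199, -0.5205, 0.7435, -0.9667], [0.0067, -0.821, -0.5709, 0.7488], [0.0, 0.0, 0.0, 1.0]]
viewer [(0.58, [264.4, 200.5, 330.6, 283.9])]
lever_post [(0.96, [274.2, 200.7, 318.6, 257.4]), (0.55, [279.9, 229.9, 307.4, 249.0])]
pointer_tip [(0.66, [268.1, 201.7, 319.9, 256
[... 283 characters left out ...]
258.8, 151.8]), (0.67, [268.6, 202.5, 318.5, 257.1])]
top [[423.4300045962032, 0.0, 272.16131565130513], [0.0, 423.4300045962032, 216.26626171827283], [0.0, 0.0, 1.0]] [[-0.0208, -0.994, 0.1076, 0.3638], [-0.9998, 0.0199, -0.0091, -0.1327], [0.0069, -0.1078, -0.9942, 1.3099], [0.0, 0.0, 0.0, 1.0]]
viewer [(0.9, [263.2, 184.2, 333.8, 243.2])]
lever_post [(0.6, [261.4, 191.5, 315.0, 235.0])]
pointer_tip []
red_pin []
blue_pin []
yellow_pin []
lock_face []
glass_dish [(0.81, [282.9, 203.6, 303.8, 224.2]), (0.67, [326.4, 221.5, 337.4, 225.9])]
vial_dark_cap [(0.63, [190.8, 258.8, 202.1, 261.7])]
drop_bottle [(0.71, [163.1, 235.6, 182.4, 246.3])]
cork []
mug [(0.65, [108.0, 169.3, 143.8, 200.3])]
```

```bash
python3 - <<'E'
import cv2
a=cv2.imread("pics/side0.png"); b=cv2.imread("pics/top0.png")
cv2.imwrite("pics/s0z.png",cv2.resize(a[180:300,240:400],None,fx=5,fy=5,interpolation=cv2.INTER_CUBIC))
cv2.imwrite("pics/t0z.png",cv2.resize(b[160:270,225:375],None,fx=5.3,fy=5.3,interpolation=cv2.INTER_CUBIC))
E
```

```text
(no output)
```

View pics/side0.png

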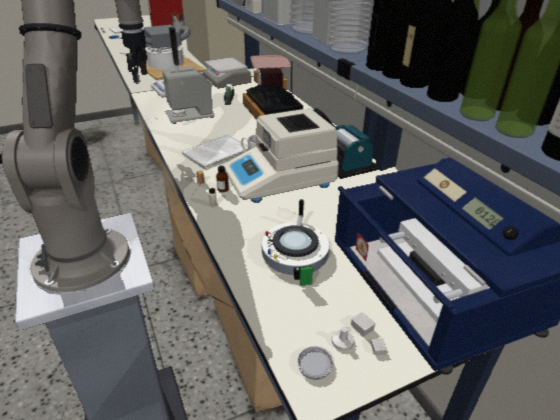

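View pics/top0.png

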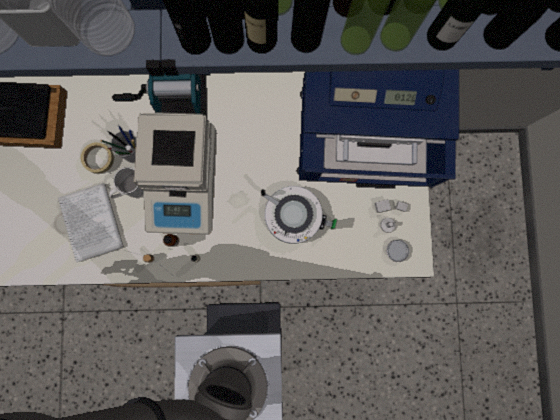

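```bash
ls pics
```

```text
s0z.png
side0.png
t0z.png
top0.png
```

View pics/s0z.png

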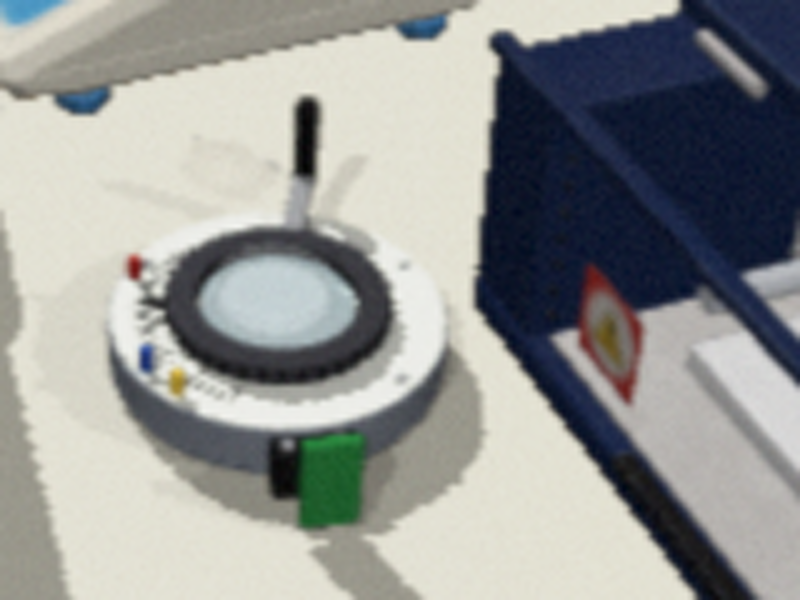

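View pics/t0z.png

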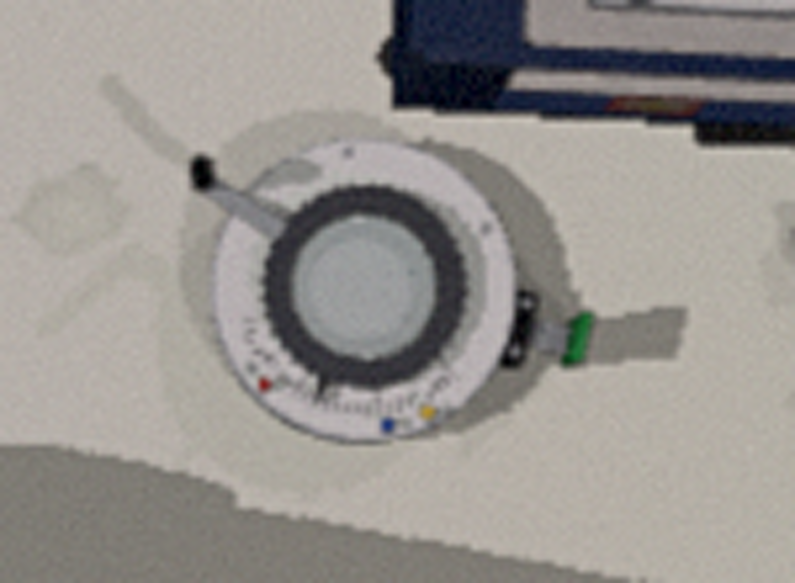

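```bash
cat > h.py <<'E'
import numpy as np, cv2
from scipy.optimize import least_squares
def proj(f,P):
    P=np.atleast_2d(P); M=np.linalg.inv(f["cam_to_world"]); c=P@M[:3,:3].T+M[:3,3]; q=c@f["camera_matrix"].T; return q[:,:2]/q[:,2:]
def ray(f,uv):
    d=np.linalg.inv(f["camera_matrix"])@[uv[0],uv[1],1]; R=f["cam_to_world"]; return R[:3,3],R[:3,:3]@d
def atz(f,uv,z):
    o,d=ray(f,uv); return o+d*(z-o[2])/d[2]
def tri(fs,uvs):
    A=np.zeros((3,3));b=np.zeros(3)
    for f,u in zip(fs,uvs):
        o,d=ray(f,u); d=d/np.linalg.norm(d); Q=np.eye(3)-np.outer(d,d); A+=Q;b+=Q@o
    return np.linalg.solve(A,b)
def blobs(img,roi):
    x0,y0,x1,y1=roi; h=cv2.cvtColor(img,cv2.COLOR_RGB2HSV).astype(int)[y0:y1,x0:x1]; H,S,V=h[...,0],h[...,1],h[...,2]
    out={}
    for n,m in dict(red=((H<8)|(H>172))&(S>110)&(V>50),blue=(H>105)&(H<128)&(S>110)&(V>50),yellow=(H>18)&(H<32)&(S>130)&(V>80),green=(H>45)&(H<80)&(S>110)&(V>40)).items():
        k,l,s,c=cv2.connectedComponentsWithStats(m.astype(np.uint8)); 
        out[n]=[(int(s[i,4]),(c[i]+[x0,y0]).round(2).tolist(),s[i,:4].tolist()) for i in np.argsort(-s[1:,4])[:2]+1] if k>1 else []
    return out
E
python3 - <<'E'
from bench import r
from h import *
from scipy.spatial.transform import Rotation as Ro
print(Ro.from_rotvec(r.get_obs()["orientation"]).as_matrix().round(3))
F={}
for n,roi in(("side",(255,195,335,290)),("top",(255,180,345,250))):
    f=F[n]=r.grab_frame(n); print(n,blobs(f["image"],roi)); F[n+"b"]=blobs(f["image"],roi)
np.save("f.npy",F,allow_pickle=True)
for c in("red","blue","yellow","green"):
    print(c,tri([F["side"],F["top"]],[F["sideb"][c][0][1],F["topb"][c][0][1]]).round(4))
# lever post top approx
t=tri([F["side"],F["top"]],[(240+306/5,180+100/5),(225+202/5.3,160+165/5.3)]); print("posttop",t)
print("box corner top image foot z?", atz(F["top"],(225+395/5.3,160+105/5.3),0.0),atz(F["top"],(225+395/5.3,160+105/5.3),.2))
t=tri([F["side"],F["top"]],[(240+500/5,180+40/5),(300,84+0)]); 
print("box low corner side z0",atz(F["side"],(240+483/5,180+305/5),0))
E
```

```text
[[ 0.445 -0.    -0.896]
 [ 0.896  0.     0.445]
 [ 0.    -1.     0.   ]]
side {'red': [(7, [266.43, 232.71], [11, 36, 2, 4])], 'blue': [(8, [268.62, 251.0], [13, 54, 2, 5])], 'yellow': [(9, [274.78, 256.0], [19, 59, 3, 5])], 'green': [(215, [305.54, 275.3], [44, 72, 14, 18])]}
top {'red': [(2, [340.5, 180.0], [85, 0, 2, 1]), (2, [274.5, 232.0], [19, 52, 2, 1])], 'blue': [(11, [333.0, 180.0], [73, 0, 11, 1]), (3, [297.67, 239.67], [42, 59, 2, 2])], 'yellow': [(3, [305.33, 237.33], [50, 57, 2, 2])], 'green': [(27, [333.37, 223.63], [76, 39, 5, 10])]}
red [ 0.4868 -0.3058  0.1812]
blue [ 0.4977 -0.296   0.1177]
yellow [ 0.436  -0.2424  0.0438]
green [ 0.4758 -0.3287  0.0388]
posttop [ 0.56997021 -0.11946482  0.09629156]
box corner top image foot z? [ 0.61907668 -0.23305955  0.        ] [ 0.58010334 -0.21774335  0.2       ]
box low corner side z0 [ 0.63605394 -0.21141928  0.        ]
```

```bash
cat >> h.py <<'E'
PR={'red':-.55,'blue':.40,'yellow':.70}
import math
def pol(c,yaw,rad,a,z): return [c[0]+rad*math.cos(a+yaw),c[1]+rad*math.sin(a+yaw),z]
E
python3 - <<'E'
from h import *
F=np.load("f.npy",allow_pickle=True).item()
s,t=F["side"],F["top"]
for a in (t["image"],):
    pass
obs={"red":((266.43,232.71),(274.5,232.)),"blue":((268.62,251.),(297.67,239.67)),"yellow":((274.78,256.),(305.33,237.33)),"green":((305.54,275.3),(333.37,223.63))}
post=((240+306.5/5-.4,180+101/5-.4),(225+202/5.3-.4,160+160/5.3-.4))
def pts(p):
    c=p[:2];yaw=p[2];g=math.radians(160);out={}
    for k,v in PR.items(): out[k]=(pol(c,yaw,.080,g+v,.042),pol(c,yaw,.080,g+v,.047))
    out["green"]=(pol(c,yaw,.128,math.radians(250),.037),pol(c,yaw,.125,math.radians(250),.058))
    out["post"]=(pol(c,yaw,.110,math.radians(60)+p[3],.094),)*2
    return out
o=dict(obs,post=post)
def res(p):
    P=pts(p);e=[]
    for k in o:
        for i,f in enumerate((s,t)): e+=list(proj(f,P[k][i])[0]-o[k][i]-p[4+2*i:6+2*i])
    return np.r_[e,p[4:]*.5]
R=least_squares(res,[.48,-.2,.12,-.1,0,0,0,0],loss="soft_l1")
print(R.x.round(4)); print(R.fun[:-4].reshape(-1,2,2).round(2).tolist())
p=R.x; P=pts(p)
print({k:np.round(v[0],4).tolist() for k,v in P.items()})
for r_ in(-.55,): print("post at red",pol(p[:2],p[2],.11,math.radians(60)+r_,.07))
# overlay
for n,f in(("side",s),("top",t)):
    i={"side":4,"top":6}[n]; a=f["image"][:,:,::-1]; x0,y0=(240,180) if n=="side" else (225,160)
    a=cv2.resize(a[y0:y0+120,x0:x0+150],None,fx=5,fy=5,interpolation=cv2.INTER_CUBIC)
    def dr(Q,col):
        for q in proj(f,Q)-p[i:i+2]: cv2.circle(a,tuple(int(v) for v in ((q-[x0,y0]+.5)*5)),1,col,-1)
    th=np.linspace(0,6.283,200)
    dr([pol(p[:2],p[2],.088,u,.035) for u in th],(0,0,255)); dr([pol(p[:2],p[2],.058,u,.048) for u in th],(255,0,255))
    dr([pol(p[:2],p[2],q,math.radians(160)+p[3],.0415) for q in (.06,.072,.08)],(0,255,0))
    dr([pol(p[:2],p[2],.11,math.radians(60)+p[3],z) for z in (.04,.07,.095)],(0,255,255))
    cv2.imwrite(f"pics/ov_{n}.png",a)
np.save("p.npy",p)
E
```

```text
[ 0.5096 -0.2063  0.0833 -0.1746 -0.0966  0.1457 -0.4565 -0.4874]
[[[-0.19, -0.08], [-0.3, -0.06]], [[-0.28, -0.15], [-0.19, -0.02]], [[-0.16, -0.3], [-0.23, -0.08]], [[0.15, 0.72], [0.87, -0.56]], [[0.49, -0.03], [-0.07, 0.61]]]
{'red': [0.4548, -0.148, 0.042], 'blue': [0.4303, -0.217, 0.042], 'yellow': [0.437, -0.2399, 0.042], 'green': [0.476, -0.3298, 0.037], 'post': [0.5731, -0.1164, 0.094]}
post at red [np.float64(0.6015700274587912), np.float64(-0.14595873197176462), 0.07]
```

View pics/ov_side.png

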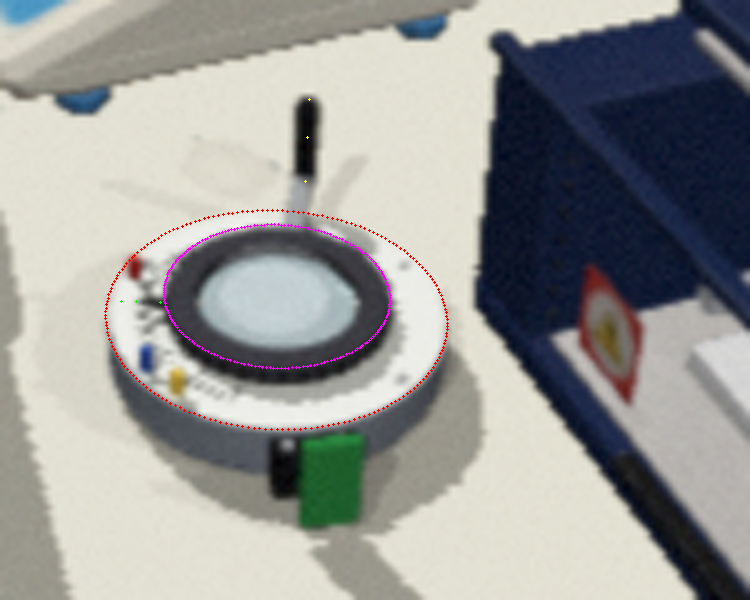

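View pics/ov_top.png

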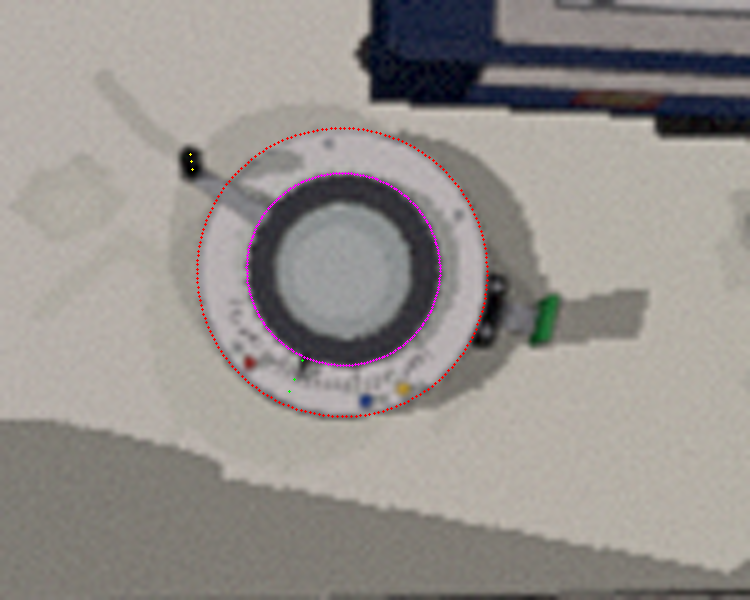

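Call:
{"name": "send_rows", "arguments": {
  "plan": [
    [0,-5,0,10,0],
    [0,-5,0,10,0]
  ]
}}

```text
clock: 1.65
tcp_pos: [0.3, 0.6042, 0.3202]
orientation: [-1.49, -0.59, 0.591]
contact_force: [-0.5, 0.3, 0.0]
grip_width: 0.0514
```

```bash
cat >> h.py <<'E'
def pose(r):
    from scipy.spatial.transform import Rotation as Ro
    o=r.get_obs(); R=Ro.from_rotvec(o["orientation"]).as_matrix(); return o,np.array(o["tcp_pos"]),R
def go(r,tgt):
    o,p,R=pose(r); d=R.T@(np.array(tgt)-p)*100
    print("t",o["clock"],"tcp",p.round(4),"xaxis",round(math.degrees(math.atan2(R[1,0],R[0,0])),2),"z axis",R[:,2].round(3),"need cm (x,y,z)",d.round(2),"F",np.round(o["contact_force"],2),"grip",round(o["grip_width"],4)); return d
E
python3 - <<'E'
from h import *
from bench import r
F=np.load("f.npy",allow_pickle=True).item()
print("balance corner",tri([F["side"],F["top"]],[(258,120),(136,116)]),tri([F["side"],F["top"]],[(333,135),(207,115)]))
print("bottle",atz(F["top"],(172,240),.08),"balance disp front",atz(F["top"],(180,233),.05))
p=np.load("p.npy")
go(r,[.538,-.085,.32])
E
```

```text
balance corner [0.6818892  0.23689997 0.19153502] [0.76095872 0.03217209 0.18680695]
bottle [0.43355293 0.14785478 0.08      ] balance disp front [0.45560112 0.13103188 0.05      ]
t 1.65 tcp [0.3    0.6042 0.3202] xaxis 43.27 z axis [-0.685  0.728 -0.   ] need cm (x,y,z) [-29.91   0.09 -66.5 ] F [-0.48  0.29  0.01] grip 0.0514
```

Call:
{"name": "send_rows", "arguments": {
  "plan": [
    [-1.1,0,-2.4,0,0],
    [-2.1,0,-4.7,0,0],
    [-2.1,0,-4.7,0,0],
    [-2.1,0,-4.7,0,0],
    [-2.1,0,-4.7,0,0],
    [-2.1,0,-4.7,0,0],
    [-2.1,0,-4.7,0,0],
    [-2.1,0,-4.7,0,0],
    [-2.1,0,-4.7,0,0],
    [-2.1,0,-4.7,0,0],
    [-2.1,0,-4.7,0,0],
    [-2.1,0,-4.7,0,0]
  ]
}}

```text
clock: 3.15
tcp_pos: [0.4983, 0.0444, 0.3199]
orientation: [-1.487, -0.596, 0.594]
contact_force: [0.7, 0.9, 0.1]
grip_width: -0.0002
```

```bash
python3 - <<'E'
from h import *
from bench import r
go(r,[.542,-.083,.32])
E
```

```text
t 3.15 tcp [0.4983 0.0444 0.3199] xaxis 43.61 z axis [-0.69   0.724 -0.   ] need cm (x,y,z) [ -5.62  -0.02 -12.23] F [0.73 0.86 0.12] grip -0.0002
```

Call:
{"name": "send_rows", "arguments": {
  "plan": [
    [-1.9,0,-4.1,0,0],
    [-1.9,0,-4.1,0,0],
    [-1.8,0,-4.0,0,0],
    [0,4,0,0,0],
    [0,5,0,0,0],
    [0,4,0,0,0],
    [0,3,0,0,0],
    [0,0,0,0,0]
  ]
}}

```text
clock: 4.15
tcp_pos: [0.5399, -0.0808, 0.1578]
orientation: [-1.486, -0.591, 0.598]
contact_force: [-0.4, 0.1, 0.5]
grip_width: -0.0003
```

```bash
cat > look.py <<'E'
import sys
from h import *
from bench import r
k=sys.argv[1]; out=[]
for n,(x0,y0,x1,y1) in(("side",(240,160,360,300)),("top",(240,165,360,255))):
    f=r.grab_frame(n); np.save(f"cur_{n}.npy",f,allow_pickle=True)
    a=f["image"][y0:y1,x0:x1,::-1]; a=cv2.resize(a,None,fx=3.3 if n=="side" else 3.3,fy=3.3,interpolation=cv2.INTER_CUBIC); a=cv2.copyMakeBorder(a,0,470-a.shape[0],0,0,cv2.BORDER_CONSTANT); out.append(a)
cv2.imwrite(f"pics/L{k}.png",np.hstack(out))
E
python3 look.py 1; python3 - <<'E'
from h import *
from bench import r
go(r,[.542,-.083,.076])
E
```

```text
t 4.25 tcp [ 0.5421 -0.0812  0.1604] xaxis 43.59 z axis [-0.689  0.724 -0.001] need cm (x,y,z) [-0.14  8.44 -0.11] F [ 0.59 -0.46  1.05] grip -0.0
```

View pics/L1.png

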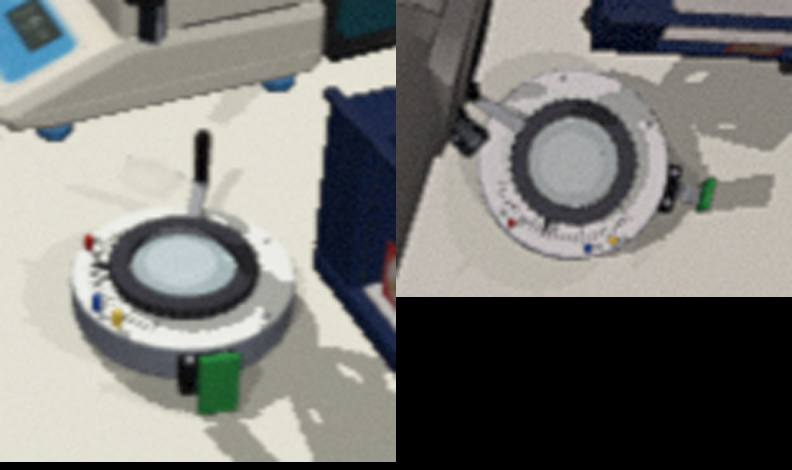

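Call:
{"name": "send_rows", "arguments": {
  "plan": [
    [0,3,0,0,0],
    [0,3,0,0,0],
    [0,2.4,0,0,0],
    [0,0,0,0,0]
  ]
}}

```text
clock: 4.75
tcp_pos: [0.5417, -0.0809, 0.0758]
orientation: [-1.487, -0.595, 0.595]
contact_force: [1.1, -0.5, 0.3]
grip_width: 0.0001
```

```bash
python3 look.py 2; python3 - <<'E'
from h import *
from bench import r
go(r,[.573,-.1164,.076])
E
```

```text
t 4.85 tcp [ 0.5428 -0.0812  0.0772] xaxis 43.59 z axis [-0.69   0.724 -0.002] need cm (x,y,z) [-0.24  0.12 -4.63] F [0.97 0.19 0.04] grip -0.0003
```

View pics/L2.png

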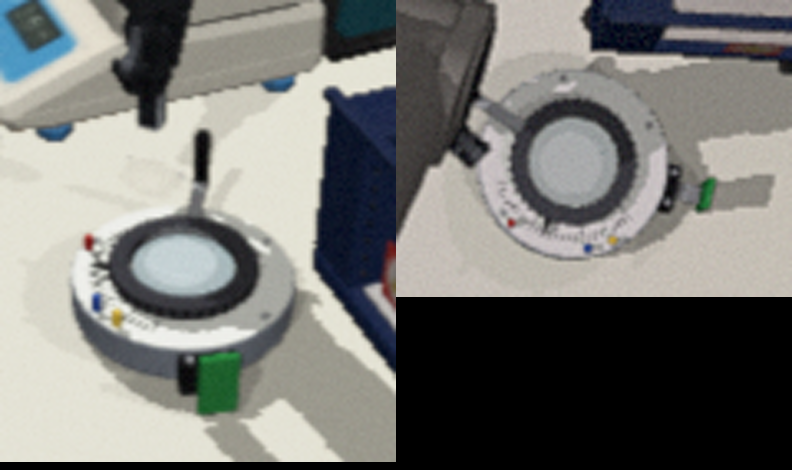

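Call:
{"name": "send_rows", "arguments": {
  "plan": [
    [-0.1,0.1,-0.5,0,0],
    [-0.1,0,-0.5,0,0],
    [0,0,-0.5,0,0],
    [0,0,-0.4,0,0],
    [0,0,-0.2,0,0],
    [0,0,-0.2,0,0],
    [0,0,-0.2,0,0],
    [0,0,-0.2,0,0],
    [0,0,-0.2,0,0],
    [0,0,-0.2,0,0],
    [0,0,-0.2,0,0],
    [0,0,-0.2,0,0]
  ]
}}

```text
clock: 6.35
tcp_pos: [0.5643, -0.1075, 0.0744]
orientation: [-1.487, -0.595, 0.595]
contact_force: [-1.3, 2.2, -0.6]
grip_width: 0.0001
```

```bash
python3 look.py 3; python3 - <<'E'
from h import *
from bench import r
go(r,[.573,-.1164,.076])
E
```

```text
t 6.45 tcp [ 0.5644 -0.1078  0.0745] xaxis 43.6 z axis [-0.69   0.724 -0.   ] need cm (x,y,z) [ 0.03 -0.15 -1.21] F [0.03 1.77 0.79] grip 0.0001
```

View pics/L3.png

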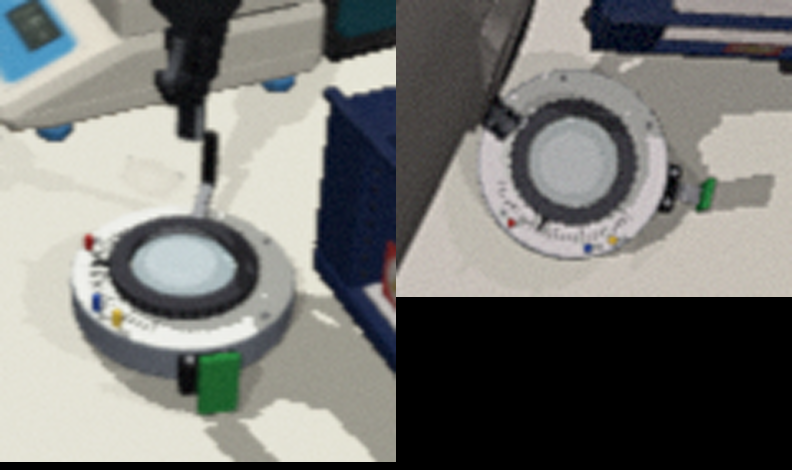

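Call:
{"name": "send_rows", "arguments": {
  "plan": [
    [0,0,-0.2,0,0],
    [0,0,-0.3,0,0],
    [0,0,-0.3,0,0],
    [0,0,-0.3,0,0],
    [0,0,-0.3,0,0],
    [0,0,-0.3,0,0],
    [0,0,-0.3,0,0],
    [0,0,-0.3,0,0],
    [0,0,-0.2,0,0],
    [0,0,-0.2,0,0],
    [0,0,-0.1,0,0],
    [0,0,0,0,0]
  ]
}}

```text
clock: 7.95
tcp_pos: [0.5835, -0.1282, 0.0745]
orientation: [-1.488, -0.595, 0.595]
contact_force: [-0.2, 2.1, -0.5]
grip_width: 0.0
```

```bash
python3 look.py 4; cat > est.py <<'E'
from h import *
p=np.load("p.npy")
# pointer estimate: darkness matched filter along annulus r 60..72 in image, using pin-fitted pose with per-camera pixel bias
for n,i in(("side",4),("top",6)):
    f=np.load(f"cur_{n}.npy",allow_pickle=True).item(); g=cv2.cvtColor(f["image"],cv2.COLOR_RGB2GRAY).astype(np.float32)
    g=cv2.resize(g,None,fx=4,fy=4,interpolation=cv2.INTER_CUBIC)
    rs=np.linspace(.061,.072,12); th=np.linspace(-.95,.3,251); best=[]
    prof=[]
    for t in th:
        q=proj(f,[pol(p[:2],p[2],x,math.radians(160)+t,.0415) for x in rs])-p[i:i+2]
        q=(q+.5)*4-.5
        v=cv2.remap(g,q[:,0].astype(np.float32)[None],q[:,1].astype(np.float32)[None],cv2.INTER_LINEAR)[0]; prof.append(v.mean())
    prof=np.array(prof); k=prof.argmin(); w=np.clip(np.median(prof)*.85-prof,0,None); w[np.abs(th-th[k])>.12]=0
    print(n,"min at",th[k].round(3),"centroid",((w*th).sum()/w.sum()).round(3), "min/med",prof.min().round(0),np.median(prof).round(0))
E
python3 est.py; python3 - <<'E'
from h import *
from bench import r
d=go(r,[.6016,-.146,.076])
E
```

```text
side min at -0.455 centroid -0.457 min/med 102.0 196.0
top min at -0.47 centroid -0.469 min/med 73.0 179.0
t 8.05 tcp [ 0.5835 -0.1282  0.0745] xaxis 43.59 z axis [-0.69   0.724 -0.   ] need cm (x,y,z) [ 0.08 -0.15 -2.53] F [-0.11 -0.17 -0.45] grip -0.0
```

View pics/L4.png

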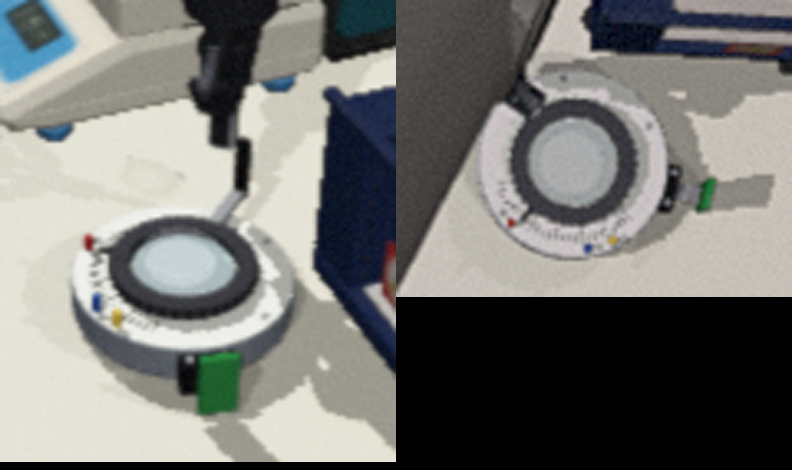

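Call:
{"name": "send_rows", "arguments": {
  "plan": [
    [0,0,-0.2,0,0],
    [0,0,-0.2,0,0],
    [0,0,-0.1,0,0],
    [0,0,0,0,0]
  ]
}}

```text
clock: 8.55
tcp_pos: [0.5869, -0.1319, 0.0745]
orientation: [-1.488, -0.595, 0.595]
contact_force: [-1.1, 0.6, 0.1]
grip_width: -0.0004
```

```bash
python3 look.py 5; python3 est.py; python3 - <<'E'
from h import *
from bench import r
d=go(r,[.6016,-.146,.076])
for n in("side","top"):
    f=np.load(f"cur_{n}.npy",allow_pickle=True).item(); print(blobs(f["image"],(255,225,335,290) if n=="side" else (255,220,345,250)))
    a=f["image"][(220 if n=="side" else 215):,255:][:40,:55,::-1]; cv2.imwrite(f"pics/z5{n}.png",cv2.resize(a,None,fx=14,fy=14,interpolation=cv2.INTER_CUBIC))
E
```

```text
side min at -0.54 centroid -0.539 min/med 101.0 194.0
top min at -0.51 centroid -0.505 min/med 80.0 178.0
t 8.65 tcp [ 0.5869 -0.1319  0.0745] xaxis 43.58 z axis [-0.689  0.724 -0.   ] need cm (x,y,z) [ 0.09 -0.15 -2.03] F [-0.15  0.77  0.53] grip 0.0
{'red': [(7, [266.43, 232.71], [11, 6, 2, 4])], 'blue': [(8, [268.62, 251.0], [13, 24, 2, 5])], 'yellow': [(9, [274.78, 256.0], [19, 29, 3, 5])], 'green': [(214, [305.63, 275.31], [45, 42, 13, 18])]}
{'red': [(3, [274.33, 232.33], [19, 12, 2, 2])], 'blue': [(3, [297.67, 239.67], [42, 19, 2, 2])], 'yellow': [(3, [305.33, 237.33], [50, 17, 2, 2])], 'green': [(25, [333.36, 223.8], [76, 0, 5, 9])]}
```

View pics/z5side.png

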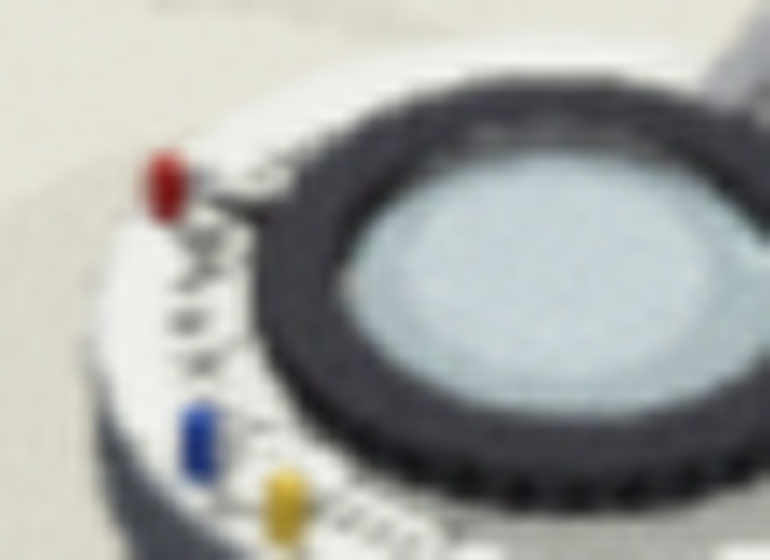

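View pics/z5top.png

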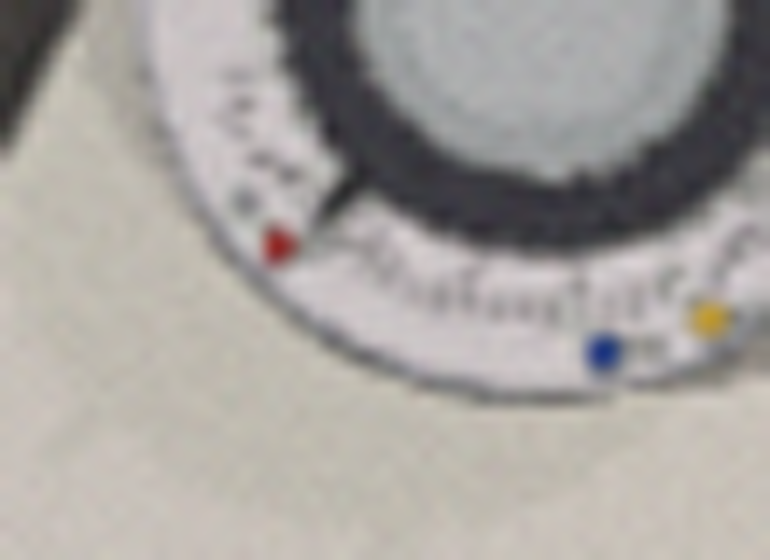

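Call:
{"name": "send_rows", "arguments": {
  "plan": [
    [0,0,-0.1,0,0],
    [0,0,-0.1,0,0],
    [0,0,0,0,0]
  ]
}}

```text
clock: 9.02
tcp_pos: [0.5882, -0.1333, 0.0744]
orientation: [-1.488, -0.595, 0.595]
contact_force: [-1.6, 1.0, 0.7]
grip_width: 0.0
```

```bash
python3 look.py 6; python3 est.py; python3 - <<'E'
from h import *
from bench import r
d=go(r,[.6016,-.146,.076])
for n in("side","top"):
    f=np.load(f"cur_{n}.npy",allow_pickle=True).item()
    a=f["image"][(220 if n=="side" else 215):,255:][:40,:55,::-1]; cv2.imwrite(f"pics/z6{n}.png",cv2.resize(a,None,fx=14,fy=14,interpolation=cv2.INTER_CUBIC))
E
```

```text
side min at -0.55 centroid -0.549 min/med 94.0 193.0
top min at -0.53 centroid -0.527 min/med 80.0 179.0
t 9.125 tcp [ 0.5883 -0.1332  0.0745] xaxis 43.59 z axis [-0.69   0.724 -0.   ] need cm (x,y,z) [ 0.08 -0.15 -1.85] F [-1.51  0.05 -0.14] grip 0.0004
```

View pics/z6side.png

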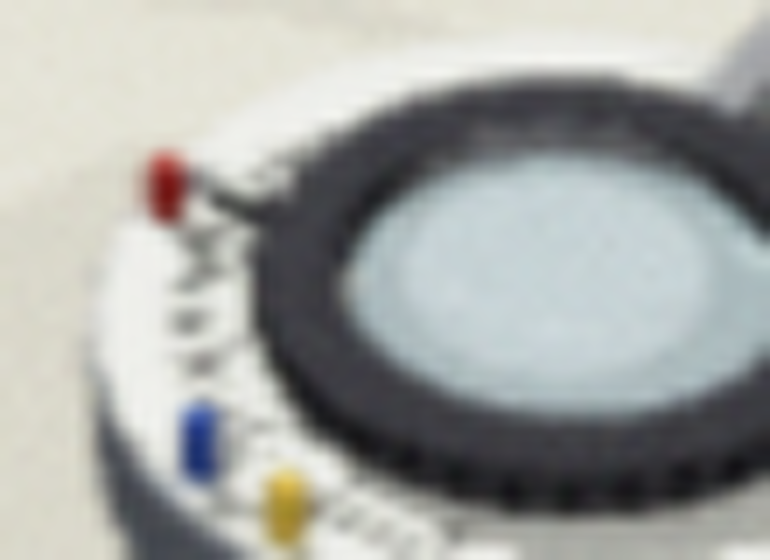

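View pics/z6top.png

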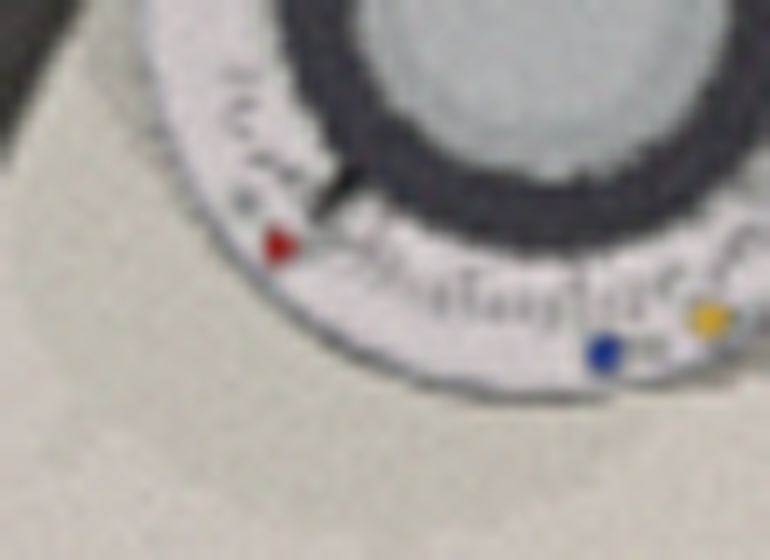

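Call:
{"name": "send_rows", "arguments": {
  "plan": [
    [0,0,-0.1,0,0],
    [0,0,0,0,0],
    [0,0,0,0,0]
  ]
}}

```text
clock: 9.5
tcp_pos: [0.589, -0.1338, 0.0744]
orientation: [-1.488, -0.595, 0.595]
contact_force: [-1.2, 0.3, -0.2]
grip_width: 0.0002
```

```bash
python3 look.py 7; python3 est.py; python3 - <<'E'
from h import *
from bench import r
d=go(r,[.6016,-.146,.076])
E
```

```text
side min at -0.56 centroid -0.56 min/med 99.0 192.0
top min at -0.53 centroid -0.533 min/med 88.0 179.0
t 9.6 tcp [ 0.5891 -0.1338  0.0745] xaxis 43.6 z axis [-0.69   0.724 -0.   ] need cm (x,y,z) [ 0.07 -0.15 -1.75] F [-1.33  0.76  0.32] grip -0.0004
```

Call:
{"name": "send_rows", "arguments": {
  "plan": [
    [0,0,0.5,0,0],
    [0,0,1.5,0,0],
    [0,0,2.5,0,0],
    [0,-4,0,0,0],
    [0,-5,0,0,0],
    [0,-5,0,0,0],
    [0,0,0,0,0]
  ]
}}

```text
clock: 10.48
tcp_pos: [0.5602, -0.101, 0.2185]
orientation: [-1.49, -0.602, 0.589]
contact_force: [-0.6, 0.1, -0.2]
grip_width: -0.0001
```

```bash
python3 look.py 8; python3 est.py; python3 - <<'E'
from h import *
from bench import r
d=go(r,[.4677,-.3607,.21]); print(r.get_obs()["joints"])
E
```

```text
side min at -0.56 centroid -0.561 min/med 97.0 188.0
top min at -0.53 centroid -0.534 min/med 85.0 173.0
t 10.575 tcp [ 0.5577 -0.1003  0.2146] xaxis 43.65 z axis [-0.69   0.724  0.   ] need cm (x,y,z) [-24.49   0.43 -12.63] F [0.05 0.27 0.14] grip 0.0003
[-0.37993807  0.33497162  0.56500548  1.85455462 -0.21055897  1.01050931
  1.03429518]
```

View pics/L8.png

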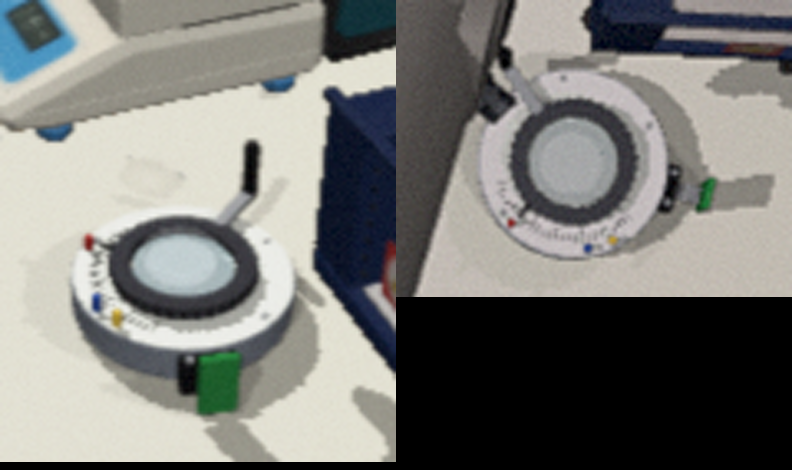

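```bash
python3 - <<'E'
from h import *
p=np.load("p.npy"); F=np.load("f.npy",allow_pickle=True).item()
def seg(img,roi,th=60):
    x0,y0,x1,y1=roi; g=cv2.cvtColor(img,cv2.COLOR_RGB2GRAY)[y0:y1,x0:x1].astype(float)
    k,l,s,c=cv2.connectedComponentsWithStats((g<th).astype(np.uint8))
    if k<2: return None
    i=1+np.argmax(s[1:,4]); w=np.clip(110-g,0,None)*(cv2.dilate((l==i).astype(np.uint8),np.ones((3,3)))); yy,xx=np.mgrid[y0:y1,x0:x1]
    return s[i].tolist(),(w*xx).sum()/w.sum(),(w*yy).sum()/w.sum()
c={n:np.load(f"cur_{n}.npy",allow_pickle=True).item() for n in("side","top")}
rois={"side":[(295,195,308,218),(310,200,322,219)],"top":[(258,186,267,196),(269,176,277,188)]}
for n,i in(("side",4),("top",6)):
    for f,roi in((F[n],rois[n][0]),(c[n],rois[n][1])):
        s=seg(f["image"],roi)
        if s is None: print(n,None); continue
        th=np.linspace(-.8,.1,901)
        for z in(.067,.08):
            q=np.array([proj(f,pol(p[:2],p[2],.11,math.radians(60)+t,z))[0]-p[i:i+2] for t in th]); d=np.hypot(q[:,0]-s[1],q[:,1]-s[2]); print(n,s,"z",z,th[d.argmin()].round(3),d.min().round(2))
E
```

```text
side ([4, 5, 4, 15, 50], np.float64(300.70663856691255), np.float64(207.2750263435195)) z 0.067 -0.165 0.6
side ([4, 5, 4, 15, 50], np.float64(300.70663856691255), np.float64(207.2750263435195)) z 0.08 -0.171 3.29
side ([4, 3, 4, 16, 54], np.float64(315.58550185873605), np.float64(210.621024370095)) z 0.067 -0.552 0.56
side ([4, 3, 4, 16, 54], np.float64(315.58550185873605), np.float64(210.621024370095)) z 0.08 -0.581 3.21
top ([3, 4, 4, 6, 18], np.float64(262.754158004158), np.float64(192.3612266112266)) z 0.067 -0.165 0.2
top ([3, 4, 4, 6, 18], np.float64(262.754158004158), np.float64(192.3612266112266)) z 0.08 -0.149 0.66
top ([0, 0, 6, 10, 38], np.float64(271.6103731815307), np.float64(180.8067678684377)) z 0.067 -0.552 1.75
top ([0, 0, 6, 10, 38], np.float64(271.6103731815307), np.float64(180.8067678684377)) z 0.08 -0.539 1.08
```

Call:
{"name": "send_rows", "arguments": {
  "plan": [
    [-2.5,0,-1.3,0,0],
    [-4.5,0,-2.3,0,0],
    [-4.5,0,-2.3,0,0],
    [-4.5,0,-2.3,0,0],
    [-4.5,0,-2.3,0,0],
    [-4.0,0,-2.1,0,0],
    [0,0,0,9.8,0],
    [0,0,0,9.8,0],
    [0,0,0,9.8,0],
    [0,0,0,9.8,0],
    [0,0,0,9.8,0],
    [0,0,0,9.8,0]
  ]
}}

```text
clock: 12.08
tcp_pos: [0.4666, -0.3603, 0.2126]
orientation: [-1.559, 0.215, -0.21]
contact_force: [-0.6, -0.0, -0.6]
grip_width: -0.0003
```

```bash
python3 look.py 9; python3 - <<'E'
from h import *
from bench import r
d=go(r,[.4677,-.3607,.04]); print(r.get_obs()["joints"])
E
```

```text
t 12.175 tcp [ 0.4668 -0.3603  0.2126] xaxis -15.26 z axis [0.263 0.965 0.   ] need cm (x,y,z) [ 0.16 17.26 -0.02] F [ 0.04 -0.22 -0.84] grip -0.0
[-0.10144319  0.46434963  0.88716733  1.81282632 -0.40710849  1.06266433
  0.67204294]
```

View pics/L9.png

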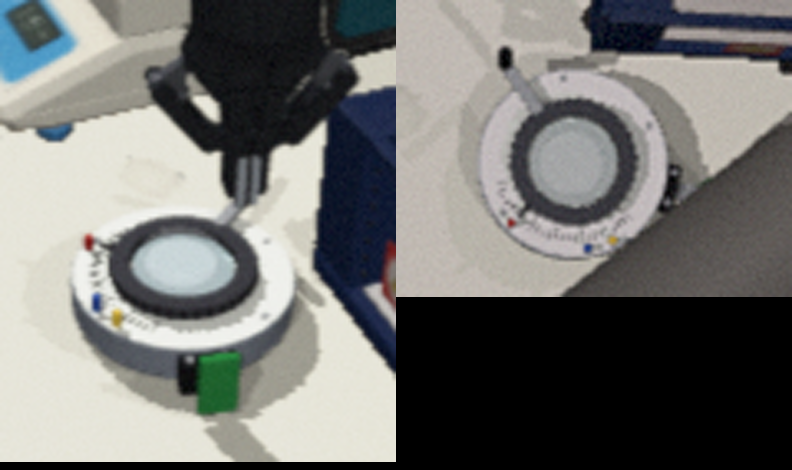

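Call:
{"name": "send_rows", "arguments": {
  "plan": [
    [0,2.5,0,0,0],
    [0.1,4,0,0,0],
    [0,4,0,0,0],
    [0,3.5,0,0,0],
    [0,2,0,0,0],
    [0,1,0,0,0],
    [0,0,0,0,0]
  ]
}}

```text
clock: 13.05
tcp_pos: [0.4684, -0.3618, 0.0445]
orientation: [-1.561, 0.208, -0.208]
contact_force: [-0.4, -1.0, 0.7]
grip_width: -0.0001
```

```bash
python3 look.py 10; python3 est.py; python3 - <<'E'
from h import *
from bench import r
d=go(r,[.4758,-.3308,.04])
E
```

```text
side min at -0.56 centroid -0.561 min/med 103.0 196.0
top min at 0.295 centroid 0.279 min/med 24.0 46.0
t 13.15 tcp [ 0.469  -0.3622  0.0455] xaxis -15.18 z axis [ 0.262  0.965 -0.   ] need cm (x,y,z) [-0.17  0.54  3.21] F [-0.21 -0.4   0.12] grip 0.0
```

View pics/L10.png

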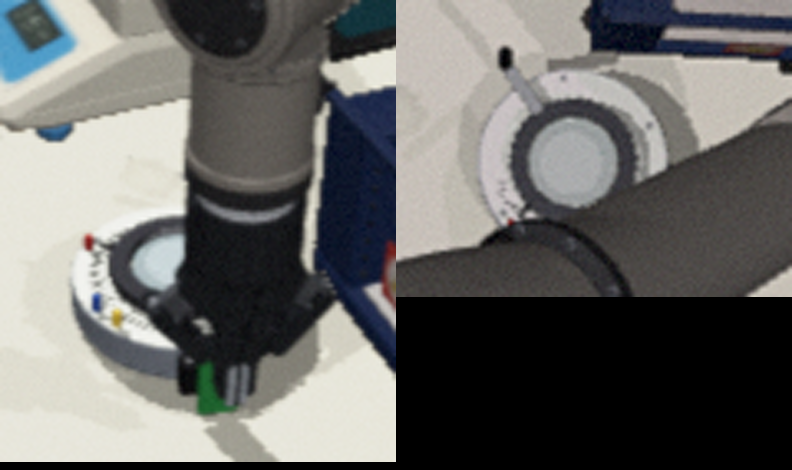

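```bash
python3 - <<'E'
from h import *
from bench import r
f=np.load("cur_side.npy",allow_pickle=True).item(); o,p,R=pose(r); print(p)
for x in(-.015,0,.015):
  for z in(-.011,.011):
    for y in (.014,-.01): print(x,z,y,((proj(f,p+R@[x,y,z])[0]-[240,160])*3.3).round(0))
a=f["image"][255:295,285:335,::-1]; cv2.imwrite("pics/z10.png",cv2.resize(a,None,fx=14,fy=14,interpolation=cv2.INTER_CUBIC))
E
```

```text
[ 0.46899063 -0.36223282  0.04546524]
-0.015 -0.011 0.014 [212. 436.]
-0.015 -0.011 -0.01 [213. 411.]
-0.015 0.011 0.014 [205. 413.]
-0.015 0.011 -0.01 [206. 388.]
0 -0.011 0.014 [233. 434.]
0 -0.011 -0.01 [235. 409.]
0 0.011 0.014 [226. 411.]
0 0.011 -0.01 [227. 386.]
0.015 -0.011 0.014 [254. 431.]
0.015 -0.011 -0.01 [256. 406.]
0.015 0.011 0.014 [246. 408.]
0.015 0.011 -0.01 [248. 383.]
```

View pics/z10.png

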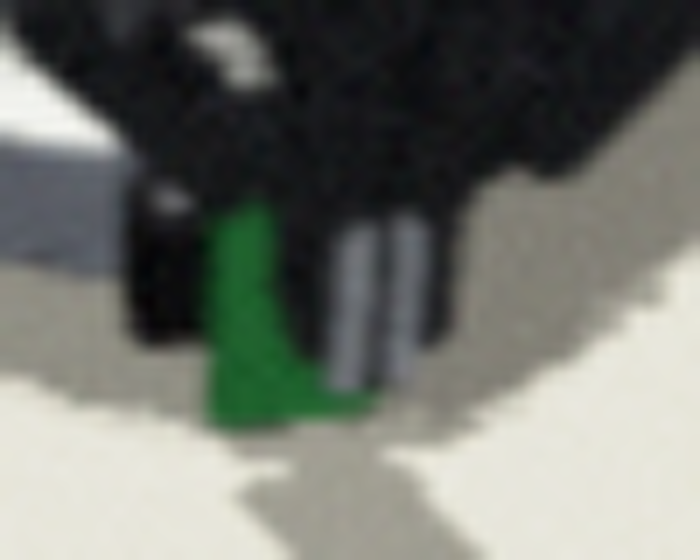

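Call:
{"name": "send_rows", "arguments": {
  "plan": [
    [-0.3,0.5,0,0,0],
    [0,0.5,0,0,0],
    [0,0,0.5,0,0],
    [0,0,0.5,0,0],
    [0,0,0.4,0,0],
    [0,0,0.2,0,0],
    [0,0,0.2,0,0],
    [0,0,0.2,0,0],
    [0,0,0.2,0,0],
    [0,0,0.2,0,0],
    [0,0,0,0,0]
  ]
}}

```text
clock: 14.52
tcp_pos: [0.4718, -0.3379, 0.0345]
orientation: [-1.561, 0.208, -0.208]
contact_force: [-1.1, -1.6, -0.8]
grip_width: 0.0001
```

```bash
python3 look.py 11; python3 - <<'E'
from h import *
from bench import r
d=go(r,[.4758,-.3308,.04])
f=np.load("cur_side.npy",allow_pickle=True).item()
a=f["image"][215:295,255:335,::-1]; cv2.imwrite("pics/z11.png",cv2.resize(a,None,fx=7,fy=7,interpolation=cv2.INTER_CUBIC))
E
python3 est.py
```

```text
t 14.625 tcp [ 0.4718 -0.3379  0.0345] xaxis -15.21 z axis [ 0.262  0.965 -0.   ] need cm (x,y,z) [ 0.2  -0.55  0.79] F [-0.67 -1.58 -0.11] grip 0.0001
side min at -0.56 centroid -0.56 min/med 103.0 195.0
top min at -0.295 centroid -0.305 min/med 30.0 56.0
```

View pics/z11.png

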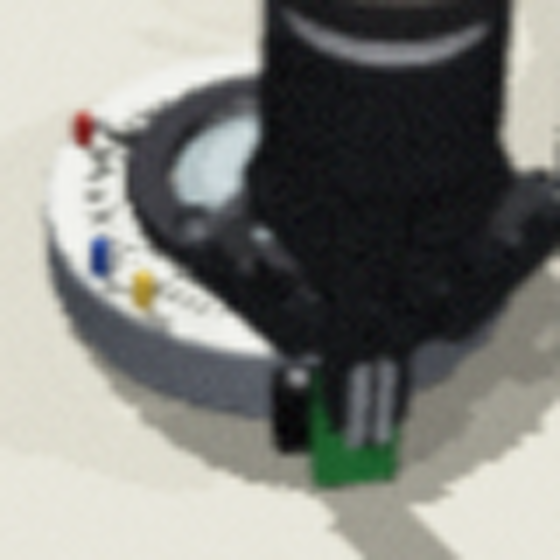

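Call:
{"name": "send_rows", "arguments": {
  "plan": [
    [0,0,0.2,0,0],
    [0,0,0.2,0,0],
    [0,0,0.2,0,0],
    [0,0,0.2,0,0],
    [0,0,0.2,0,0],
    [0,0,0.1,0,0],
    [0,0,0,0,0]
  ]
}}

```text
clock: 15.5
tcp_pos: [0.4748, -0.3269, 0.0345]
orientation: [-1.56, 0.208, -0.208]
contact_force: [-0.8, -1.6, 0.3]
grip_width: 0.0
```

Call:
{"name": "send_rows", "arguments": {
  "plan": [
    [0,0,0.1,0,0],
    [0,0,0,0,0]
  ]
}}

```text
clock: 15.75
tcp_pos: [0.4748, -0.3268, 0.0345]
orientation: [-1.562, 0.209, -0.209]
contact_force: [-1.0, -3.9, -0.4]
grip_width: -0.0
```

Call:
{"name": "send_rows", "arguments": {
  "plan": [
    [0,0,0.1,0,0],
    [0,0,0,0,0]
  ]
}}

```text
clock: 16.0
tcp_pos: [0.4748, -0.3267, 0.0346]
orientation: [-1.563, 0.209, -0.209]
contact_force: [-1.4, -5.8, -2.6]
grip_width: 0.0002
```

Call:
{"name": "send_rows", "arguments": {
  "plan": [
    [0,0,0.1,0,0],
    [0,0,0,0,0],
    [0,0,0.1,0,0],
    [0,0,0,0,0]
  ]
}}

```text
clock: 16.5
tcp_pos: [0.4748, -0.3267, 0.0347]
orientation: [-1.566, 0.21, -0.211]
contact_force: [-2.5, -10.0, -5.1]
grip_width: -0.0001
```

```bash
python3 look.py 12; python3 - <<'E'
from h import *
from bench import r
d=go(r,[.4758,-.3308,.04])
f=np.load("cur_side.npy",allow_pickle=True).item()
a=f["image"][215:295,255:335,::-1]; cv2.imwrite("pics/z12.png",cv2.resize(a,None,fx=7,fy=7,interpolation=cv2.INTER_CUBIC))
E
python3 est.py
```

```text
t 16.6 tcp [ 0.4748 -0.3267  0.0347] xaxis -15.34 z axis [ 0.265  0.964 -0.005] need cm (x,y,z) [ 0.21 -0.53 -0.37] F [ -2.06 -11.27  -3.85] grip -0.0002
side min at -0.56 centroid -0.56 min/med 103.0 195.0
top min at -0.52 centroid -0.497 min/med 45.0 62.0
```

View pics/z12.png

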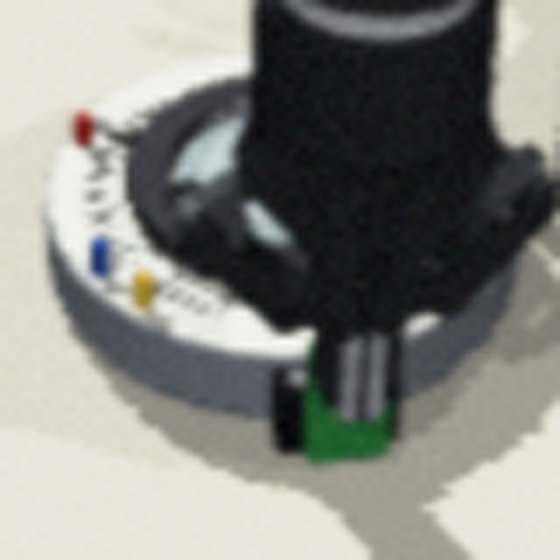

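Call:
{"name": "send_rows", "arguments": {
  "plan": [
    [0,0,-0.4,0,0],
    [0,0,-1,0,0],
    [0,0,-2,0,0],
    [0,0,-2,0,0],
    [0,-3,0,0,0],
    [0,-5,0,0,0],
    [0,-5,0,0,0],
    [0,-5,-3,0,0],
    [0,-4,-4,0,0],
    [0,0,-4,0,0],
    [0,0,0,0,0]
  ]
}}

```text
clock: 17.98
tcp_pos: [0.4304, -0.4845, 0.2552]
orientation: [-1.562, 0.212, -0.212]
contact_force: [-0.6, 0.9, -0.1]
grip_width: -0.0
```

```bash
python3 look.py 13; python3 est.py; python3 - <<'E'
from h import *
from bench import r
d=go(r,[.4758,-.3308,.04])
p=np.load("p.npy"); F=np.load("f.npy",allow_pickle=True).item(); f=np.load("cur_side.npy",allow_pickle=True).item()
g0=blobs(F["side"]["image"],(290,250,335,295))["green"][0]; g1=blobs(f["image"],(290,250,335,295))["green"][0]; print(g0,g1)
a=math.radians(250); q=[proj(f,pol(p[:2],p[2],R,a,.037))[0] for R in(.128,.113)]; print("pred shift",(q[1]-q[0]).round(2))
ft=np.load("cur_top.npy",allow_pickle=True).item(); print(blobs(ft["image"],(315,210,345,240))["green"]); q=[proj(ft,pol(p[:2],p[2],R,a,.058))[0] for R in(.125,.11)]; print("pred shift top",(q[1]-q[0]).round(2))
E
```

```text
side min at -0.56 centroid -0.561 min/med 103.0 194.0
top min at -0.53 centroid -0.532 min/med 81.0 167.0
t 18.075 tcp [ 0.4326 -0.481   0.2539] xaxis -15.23 z axis [0.263 0.965 0.002] need cm (x,y,z) [ 0.24 21.42 15.6 ] F [0.06 0.87 0.58] grip 0.0001
(215, [305.54, 275.3], [9, 17, 14, 18]) (206, [304.25, 271.62], [8, 13, 13, 18])
pred shift [-1.39 -4.41]
[(25, [328.68, 222.44], [12, 8, 5, 10])]
pred shift top [-4.91 -1.22]
```

View pics/L13.png

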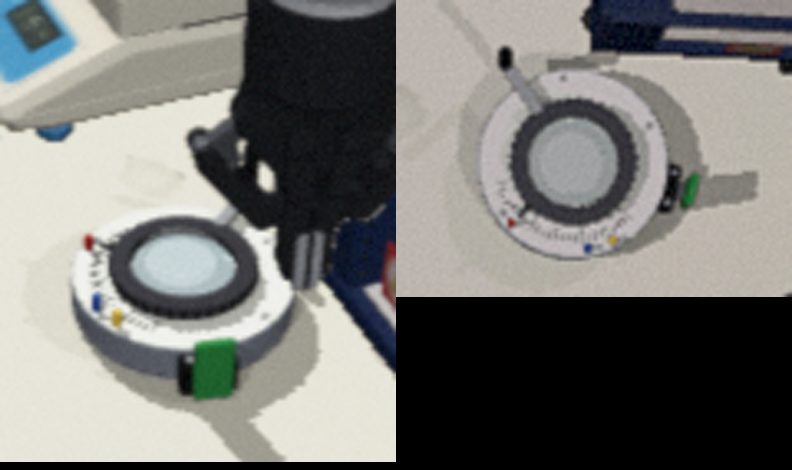

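```bash
python3 - <<'E'
from h import *
F=np.load("f.npy",allow_pickle=True).item()
for n,(x0,y0,x1,y1) in(("side",(292,255,322,290)),("top",(322,214,340,232))):
    out=[]
    for f in(F[n],np.load(f"cur_{n}.npy",allow_pickle=True).item()):
        a=f["image"][y0:y1,x0:x1].astype(float); w=np.clip(a[...,1]-(a[...,0]+a[...,2])/2-12,0,None); yy,xx=np.mgrid[y0:y1,x0:x1]; out.append(np.array([(w*xx).sum(),(w*yy).sum()])/w.sum())
    print(n,out[1]-out[0])
E
```

```text
side [-1.35951111 -4.1434484 ]
top [-4.86540784 -1.16440633]
```

```bash
python3 -c "
from bench import r
print(r.get_obs()['qvel'].round(3)); print(r.hand_in())"
```

```text
[-0.026 -0.002 -0.014  0.01  -0.002 -0.003 -0.001]
the job is handed in; nothing more can be done
None
```

The pointer is on the red pin and the green paddle is pushed in to its stop; I handed the job in at about 18 s. I pushed the lever post round with the shut fingertips until the ring was there, then pushed the paddle in and backed the arm clear.

**Pointer:** the red pin is at ring = -0.55.
- My last readings of the pointer, taken after locking, were -0.561 from the side view and -0.532 from the top view, so about -0.546 on average. The two views differ by about 0.03 rad.
- The lever post, measured before locking, gave -0.552 from the side view. The top view of the post fitted poorly (-0.54 to -0.55, 1–2 pixels off).

**Paddle:**
- It stopped hard. The tool stayed still while the force rose from about 2 N to about 11 N.
- The tool position puts its travel at about 14.7 mm.
- The image shift was 94% of a full 15 mm in the side view and 99% in the top view; a rougher colour-threshold measure gave 83% and 95%.
- While pressing against the stop I also saw a downward force of up to 5 N on the tool, which I did not explain.

**The rest:** force readings on the lever were about 2–3 N. The dish looked unmoved in the last picture, and nothing else on the bench was touched as far as I could see.

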